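# Dry-fit a keyed lamp column

### The arm

A 7-joint arm with a two-finger parallel gripper is mounted at the origin on the work surface. World frame = base frame: x ahead of the robot, y to its left, z up, the work surface at z = 0. Lengths are in m, angles in rad, forces in N, time in s.
With the tool pointing down it reaches from about 0.425 to 0.825 m from the base axis. Payload 3.6 kg.
Tool frame: the origin (TCP) lies at the very end of the fingers, on their centre line; the grasp point (between the pads) lies 19 mm behind it (pinch_z is the distance from the TCP to the grasp point, in m); y points along the fingers, x is the direction in which the jaws open and shut, and the axes are right-handed (so a half turn about y gives the same grasp; the last joint's range is limited). The gripper opens to 93 mm and grips with 3 to 60 N. Pads are 15 mm wide; open, the fingers measure 128 mm over their backs; the gripper's body (75 mm by 188 mm) begins 65 mm behind the grasp point.
Start: joints at [-1.222, 0.615, -0.013, 1.423, 0.008, 1.103, -0.04], TCP at [0.238, 0.605, 0.193] pointing down, gripper open.
Joint ranges: [-3.12, 3.12], [-0.3, 2.06], [-1.34, 1.32], [0.26, 2.42], [-1.36, 4.5], [0.01, 1.98], [-2.84, 2.84]. Speed limits (rad/s): [2.79, 2.79, 3.14, 3.14, 3.14, 3.14, 3.14].

### API

Orientations are given as a rotation vector (axis times angle).
In Python, from bench import * gives the robot as it stands. The module is installed in compiled form; this text tells all that it offers.
- The arm moves only by the tool move_arm, never from a script. Its argument "steps" is a list of rows, each a list of 4 numbers: the shift along the tool's x, y, z in mm, then the turn about the tool's y in rad. In form: [[x, y, z, turn], ...]. A call has 1 to 20 rows; each row is the pose to reach, as a shift and turn from the pose measured when the call began, along the tool's axes at that moment; what a row does not reach only later rows make up. A row lasts 1/10 s, in which the tool goes at most 50 mm and 8.59 degrees, less where a joint would pass 70% of its speed; a pose out of reach is approached as far as the arm can. A call with a gripper value outside its range is refused whole. "hand" is the finger opening in mm, from 0 to 93, set as the call begins (left out, the last holds). The fingers move at their own pace and stop on an object; the grip force is fixed at half the most. Time passes only in rows, so rows that repeat a pose let the fingers close. It gives the time, the measured TCP pose, the force and the opening at its end, in the units of the state.
- read_state(): the state, without advancing time (a new reading comes with each control period).
- capture(name): name is "scene" or "top" or "wrist"; returns (picture, depth): 400x640x3 uint8, red, green, blue; 400x640 float32, m along the optical axis (not along the pixel's ray), 0 where there is no reading.
- get_calibration(name): a dict with "intrinsics" (3x3 intrinsics, pixels), "camera_from_world" (4x4, takes a point from world to camera coordinates). Camera axes: x right, y down, z forward; pixel columns grow to the right and rows downward; lengths in m; the calibration is good to about 2 mm. A picture is of the moment at which its call begins: read the wrist's pose just before it. get_calibration takes no time and is no camera call; for the wrist camera it gives the pose at the moment of the call.
- close_job(): hands the job in, once; it reports no verdict.
Trained networks look in the newest picture that a camera, given by its name, has taken for a name from the list of things; names that differ only in an ending like _2 or _b are one class to them, and where a whole thing is asked for, a point or a joint stands for the part that bears it (a point fixed in the world has none). Each returns a list of dicts, best first, with "p" (0 to 1); they miss things now and then, are a little off and sometimes report something else, mostly with a low value. They report only what shows in the picture. A call takes as long as a camera call.
- search_frame(label, camera): "box" ([left, top, right, bottom] in pixels, round what is visible of it).
The state is a dict: "time_s": time; "qpos": joint angles; "qvel": joint speeds; "joint_efforts": joint torques, N m; "tcp_pos": TCP position; "tool_rot": TCP orientation; "ft_force": force on the tool from outside, world axes, zero at the start; "torque": the same for the moment, N m; "finger_gap": finger opening in m.
Only numpy, scipy, OpenCV 4.12 (cv2) and the standard library are available. Lean on these libraries where they do the work, as an engineer would, in place of code of your own. Each camera call takes 0.05 s, during which the arm holds its last target. There are 200 camera calls.

### The job

Dry-fit the wooden lamp column on its screwed-down foot: first set the middle block (notched top) on the foot, then the cap (plain top with a raised panel) on the middle block. Each must go on the right way round, so that its wide and narrow lugs drop into the matching notches below and the joints close flush; leave the finished column standing upright, and leave everything else on the bench where it lies.

Things in the scene. Friction and masses are not known exactly. Their poses are not given: they have to be found in the camera images.
- foot: Column foot, screwed to the bench. Board 150 x 100 x 18 mm, long side along x; on it an upstand 110 (x) x 60 (y) mm, top 60 mm above the bench. Four notches 16 mm deep in the upstand's top edge, open outwards: wide (35.5 mm) mid -x end, narrow (19.5 mm) mid +x end, 33.5 mm in the middle of each long side. Origin on the bench under its centre, z up.
- middle: Loose pale-wood block, about 0.26 kg: body 110 (x) x 60 (y) x 58 mm on four 14 mm lugs, 72 mm tall in all. Same notches in its top as the foot (wide at -x). Grip across the 60 mm width (along y), 20 to 65 mm above the lug tips. Origin under its centre at lug-tip level, z up. Seated, it is 46 mm above the foot's origin, x axes the same way.
- cap: Loose pale-wood block, about 0.22 kg: body 110 (x) x 60 (y) x 44 mm on four 14 mm lugs; plain top with a raised panel 84 x 36 x 10 mm; 68 mm tall in all. Grip across the 60 mm width (along y), 20 to 55 mm above the lug tips. Origin under its centre at lug-tip level, z up. Seated, it is 58 mm above the middle block's origin, x axes the same way.
- foot_wide_notch (a point): Middle of the foot's wide notch, at the level of the upstand's top, 48 mm from its centre towards -x.
- middle_wide_lug (a point): Root of the middle block's wide lug, 14 mm above the lug tips, 48 mm from its centre towards -x; meets foot_wide_notch when seated. Lugs flush with the outer faces: wide (32 mm) mid -x end, narrow (16 mm) mid +x end, 30 mm in the middle of each long side; each 3.5 mm narrower than its notch, flanks tapering in 3 mm a side to the tip.
- middle_wide_notch (a point): Middle of the wide notch in the middle block's top, at the level of its top (72 mm above the lug tips), 48 mm from its centre towards -x.
- cap_wide_lug (a point): Root of the cap's wide lug, 14 mm above the lug tips, 48 mm from its centre towards -x; meets middle_wide_notch when seated. The cap's four lugs are the same as the middle block's.
- round_a: Bystander: wooden round, 48 mm across, 18 mm thick, lying flat near the foot. Origin under its centre.
- round_b: Bystander: wooden round, 52 mm across, 20 mm thick, lying flat near the middle block. Origin under its centre.
- round_c: Bystander: wooden round, 44 mm across, 18 mm thick, lying flat near the cap. Origin under its centre.
- hammer: Bystander: hammer, 280 mm long, lying at the far side of the bench. Its head is towards its +x, its origin on the bench under the tool.
- chisel: Bystander: chisel with wooden handle, 260 mm long, lying at the far side. Origin on the bench under the front end of the handle, blade towards +x.
- glue: Bystander: yellow glue jar, 68 mm across, 100 mm tall, standing on the left side. Origin under its centre.
- offcut: Bystander: plain wooden offcut 140 x 45 x 30 mm, lying on the right side. Origin under its centre.

How it is judged:
By the outcome, as a careful person would: the job done as asked, in the order asked, and still so for the second after the job is handed in, with the robot touching nothing.
It also fails if it takes over 72 s, if anything falls off the work surface, if the arm or the gripper's body presses on something with over 40 N, if the wrist force passes 120 N, or if a joint passes its speed limit or range.

## Working session

There is one attempt and no reset: what is moved stays moved. The work goes in short steps, Python scripts to look and compute and a tool call to move; the robot and the scene stay as the last step left them, time stands still between calls to the robot, and variables do not carry over. Pictures are saved under pics/ and viewed, about 8 in all and at most 12, crops included, and the job is handed in when it is done.

Besides the shell and the picture viewer there is one more tool, called as name(argument=value, ...) on one line, values as JSON. move_arm: Moves the arm, as the interface text tells. Its arguments: {"type":"object","properties":{"steps":{"type":"array"},"hand":{"type":"number"}},"required":["steps"]}

```bash
mkdir -p pics; cat > h.py <<'E'
from bench import *
import numpy as np, cv2
from scipy.spatial.transform import Rotation as R
def cloud(cam, d):
    c=get_calibration(cam); K=np.array(c["intrinsics"]); T=np.linalg.inv(np.array(c["camera_from_world"]))
    v,u=np.mgrid[0:d.shape[0],0:d.shape[1]]
    P=np.stack([(u-K[0,2])/K[0,0]*d,(v-K[1,2])/K[1,1]*d,d],-1)
    W=P@T[:3,:3].T+T[:3,3]; W[d<=0]=np.nan
    return W
def save(n,p): cv2.imwrite(f"pics/{n}.png",cv2.cvtColor(p,cv2.COLOR_RGB2BGR))
E
python3 - <<'E'
from h import *
s=read_state(); print({k:np.round(s[k],3) for k in("time_s","tcp_pos","tool_rot","finger_gap")}); print(R.from_rotvec(s["tool_rot"]).as_matrix().round(2))
p,d=capture("top"); save("top0",p); W=cloud("top",d); np.save("top0.npy",W)
for l in ["foot","middle","cap","foot_wide_notch","middle_wide_notch","cap_wide_lug","middle_wide_lug","round_a","hammer","glue","offcut"]:
    r=search_frame(l,"top"); print(l,[(np.round(x["box"]).astype(int).tolist(),round(x["p"],2)) for x in r[:3]])
p,d=capture("scene"); save("scene0",p)
E
```

```text
{'time_s': np.float64(0.0), 'tcp_pos': array([0.238, 0.604, 0.191]), 'tool_rot': array([-1.365, -0.927,  0.931]), 'finger_gap': np.float64(0.093)}
[[ 0.37 -0.   -0.93]
 [ 0.93 -0.    0.37]
 [-0.   -1.   -0.  ]]
foot [([199, 214, 242, 274], 0.64)]
middle [([404, 202, 432, 250], 0.69), ([289, 195, 324, 242], 0.65)]
cap [([403, 202, 433, 246], 0.57), ([128, 165, 161, 196], 0.56)]
foot_wide_notch [([202, 214, 240, 273], 0.56)]
middle_wide_notch [([288, 197, 323, 244], 0.86)]
cap_wide_lug [([408, 200, 433, 249], 0.86)]
middle_wide_lug [([286, 197, 326, 246], 0.92)]
round_a [([336, 125, 430, 145], 0.74), ([207, 280, 228, 300], 0.64), ([303, 251, 324, 273], 0.59)]
hammer [([219, 128, 319, 158], 0.91)]
glue [([126, 164, 158, 195], 0.71)]
offcut [([464, 151, 510, 200], 0.62)]
```

View images.

```bash
python3 - <<'E'
from h import *
a=cv2.imread("pics/top0.png")
c=a[110:310,110:520]; cv2.imwrite("pics/topc.png",cv2.resize(c[70:200,60:350],None,fx=2.7,fy=2.7,interpolation=cv2.INTER_CUBIC))
W=np.load("top0.npy")
for n,(l,t,r,b) in dict(foot=(190,205,250,283),middle=(280,188,332,251),cap=(397,194,441,255)).items():
    w=W[t:b,l:r].reshape(-1,3); h=dict(foot=.06,middle=.072,cap=.054)[n]
    for lo,hi in [(h-.008,h+.006)]+([(.058,.072)] if n=="cap" else []):
        m=w[(w[:,2]>lo)&(w[:,2]<hi)]
        if len(m)<5: print(n,"none");continue
        rc=cv2.minAreaRect((m[:,:2]*1000).astype(np.float32)); print(n,len(m),m.mean(0).round(4),rc)
E
```

```text
foot 712 [0.4849 0.2513 0.0585] ((482.6931457519531, 251.0398406982422), (110.69486236572266, 61.770565032958984), 2.503817081451416)
middle 683 [0.5303 0.0229 0.0706] ((528.5979614257812, 22.302127838134766), (111.08975982666016, 59.861900329589844), 15.685809135437012)
cap 493 [ 0.5057 -0.2756  0.0557] ((507.88250732421875, -277.7663879394531), (60.59552001953125, 111.35188293457031), 78.9631118774414)
cap 599 [ 0.5077 -0.2766  0.0646] ((508.2536926269531, -277.3879089355469), (60.3022346496582, 109.04872131347656), 78.85486602783203)
```

View pics/topc.png

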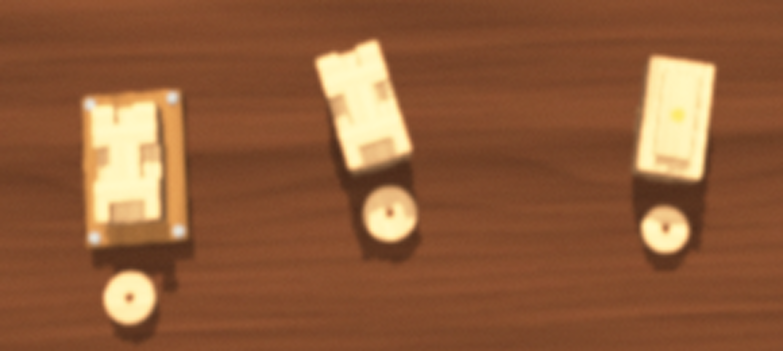

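View pics/scene0.png

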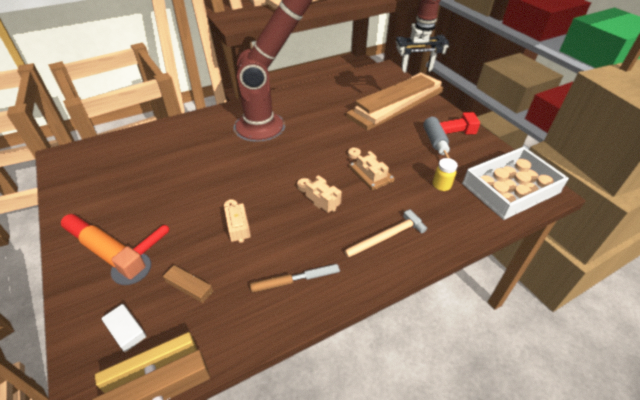

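```bash
cat >> h.py <<'E'
def plan(x,y,z,jaw):
    "shift (mm, tool axes) and turn (rad) to bring the TCP to x,y,z with jaw line at angle jaw (deg)"
    s=read_state(); M=R.from_rotvec(s["tool_rot"]).as_matrix()
    a=np.degrees(np.arctan2(M[1,0],M[0,0])); sh=M.T@(np.array([x,y,z])-s["tcp_pos"])*1000
    t=(jaw-a+90)%180-90
    print("shift",sh.round(1),"turn",round(-np.radians(t),4),"| jaw now",a.round(2),"tcp",np.round(s["tcp_pos"],4),"ydown",M[:,1].round(4),"q7",round(s["qpos"][6],2),"t",round(s["time_s"],2))
def rect(m):
    c,(w,h),a=cv2.minAreaRect((m[:,:2]*1000).astype(np.float32))
    if h>w: a+=90; w,h=h,w
    return np.round(c,1),round(w,1),round(h,1),round((a+90)%180-90,2)
E
python3 - <<'E'
from h import *
plan(.483,.251,.28,92.5)
c=get_calibration("wrist"); T=np.linalg.inv(c["camera_from_world"]); s=read_state(); M=R.from_rotvec(s["tool_rot"]).as_matrix()
print((M.T@(T[:3,3]-s["tcp_pos"])*1000).round(1),(M.T@T[:3,:3]).round(2)); print(c["intrinsics"])
E
```

```text
shift [-239.6  -87.3 -357.6] turn -0.4184 | jaw now 68.53 tcp [0.2379 0.6049 0.1927] ydown [-0.  0. -1.] q7 -0.04 t 0.65
[  -0.5 -192.7   70.6] [[ 1.    0.   -0.  ]
 [ 0.   -0.26  0.97]
 [ 0.   -0.97 -0.26]]
[[280.68248901   0.         317.96319501]
 [  0.         280.68248901 202.67412587]
 [  0.           0.           1.        ]]
```

move_arm(steps=[[-240,-87,-358,-0.418],[-240,-87,-358,-0.418],[-240,-87,-358,-0.418],[-240,-87,-358,-0.418],[-240,-87,-358,-0.418],[-240,-87,-358,-0.418],[-240,-87,-358,-0.418],[-240,-87,-358,-0.418],[-240,-87,-358,-0.418],[-240,-87,-358,-0.418],[-240,-87,-358,-0.418],[-240,-87,-358,-0.418],[-240,-87,-358,-0.418]])

```text
time_s: 1.95
tcp_pos: [0.482, 0.2522, 0.2794]
tool_rot: [-1.186, -1.243, 1.244]
ft_force: [-0.1, 0.0, 0.8]
finger_gap: 0.0927
```

```bash
python3 - <<'E'
from h import *
p,d=capture("wrist"); W=cloud("wrist",d); save("w_foot",p); np.save("wf.npy",W)
w=W.reshape(-1,3); g=lambda c,r,lo,hi: w[(np.hypot(w[:,0]-c[0],w[:,1]-c[1])<r)&(w[:,2]>lo)&(w[:,2]<hi)]
print("foot",rect(g((.483,.251),.09,.052,.068)), np.median(g((.483,.251),.09,.052,.068)[:,2]))
print("board",rect(g((.483,.251),.12,.010,.024)))
plan(.5286,.0223,.28,105.7)
E
```

```text
foot (array([482. , 250.5]), 109.9, 59.6, 2.83) 0.060615014037412596
board (array([460.5, 249.1]), 194.2, 100.0, 2.72)
shift [-231.6   -0.7  -35.7] turn -0.2275 | jaw now 92.67 tcp [0.4821 0.252  0.2794] ydown [-9.e-04  3.e-04 -1.e+00] q7 1.07 t 2.0
```

View pics/w_foot.png

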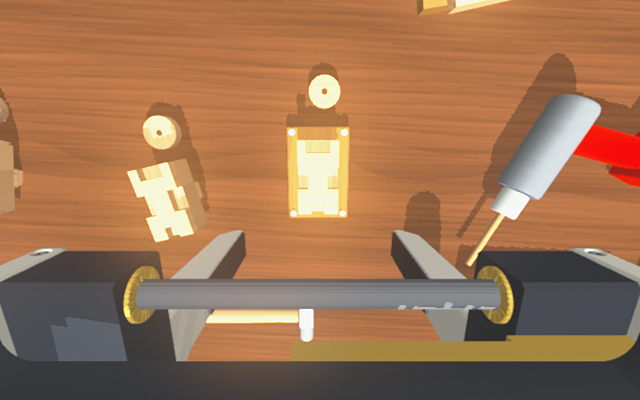

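move_arm(steps=[[-232,50,-36,-0.228],[-232,50,-36,-0.228],[-232,50,-36,-0.228],[-232,50,-36,-0.228],[-232,50,-36,-0.228],[-232,50,-36,-0.228],[-232,50,-36,-0.228],[-232,50,-36,-0.228]])

```text
time_s: 2.8
tcp_pos: [0.5288, 0.0245, 0.2295]
tool_rot: [-1.063, -1.412, 1.41]
ft_force: [0.7, 0.5, -0.1]
finger_gap: 0.0928
```

```bash
python3 - <<'E'
from h import *
p,d=capture("wrist"); W=cloud("wrist",d); save("w_mid",p)
w=W.reshape(-1,3); g=lambda c,r,lo,hi: w[(np.hypot(w[:,0]-c[0],w[:,1]-c[1])<r)&(w[:,2]>lo)&(w[:,2]<hi)]
m=g((.5286,.0223),.09,.064,.08); print("mid",rect(m), np.median(m[:,2]))
r=rect(m)
plan(r[0][0]/1e3,r[0][1]/1e3,.03,90+r[3])
E
```

```text
mid (array([528.3,  21.7]), 110.1, 60.0, 16.01) 0.07266841702417631
shift [ -3.  199.5   1.3] turn -0.0006 | jaw now 105.97 tcp [0.5288 0.0247 0.2296] ydown [-5.0e-04  1.6e-03 -1.0e+00] q7 1.74 t 2.85
```

View pics/w_mid.png

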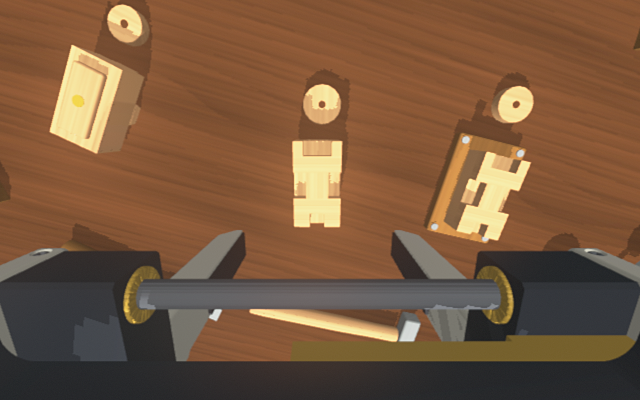

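move_arm(steps=[[-3,60,1,0],[-3,100,1,0],[-3,140,1,0],[-3,170,1,0],[-3,190,1,0],[-3,205,1,0],[-3,210,1,0],[-3,210,1,0],[-3,210,1,0],[-3,210,1,0]])

```text
time_s: 3.85
tcp_pos: [0.5294, 0.0222, 0.0206]
tool_rot: [-1.064, -1.414, 1.41]
ft_force: [-0.1, -0.3, 0.4]
finger_gap: 0.093
```

```bash
python3 - <<'E'
from h import *
plan(.5283,.0217,.02,106.01)
E
```

```text
shift [-0.2  0.6  1.2] turn -0.0001 | jaw now 106.0 tcp [0.5294 0.0222 0.0206] ydown [ 0.0017  0.0018 -1.    ] q7 1.72 t 3.85
```

move_arm(steps=[[0,0,1,0],[0,0,1,0],[0,0,1,0],[0,0,1,0],[0,0,1,0],[0,0,1,0],[0,0,1,0],[0,0,1,0],[0,0,1,0],[0,0,1,0]], hand=50)

```text
time_s: 4.85
tcp_pos: [0.5284, 0.0223, 0.0207]
tool_rot: [-1.064, -1.415, 1.41]
ft_force: [-0.8, 1.5, 2.2]
finger_gap: 0.0592
```

move_arm(steps=[[0,-5,0,0],[0,-20,0,0],[0,-40,0,0],[0,-70,0,0],[0,-100,0,0],[0,-120,0,0],[0,-130,0,0],[0,-130,0,0],[0,-130,0,0]])

```text
time_s: 5.75
tcp_pos: [0.5272, 0.0217, 0.1496]
tool_rot: [-1.062, -1.412, 1.411]
ft_force: [-0.6, -1.2, -1.9]
finger_gap: 0.0597
```

```bash
python3 - <<'E'
from h import *
plan(.482,.2505,.15,92.83)
p,d=capture("wrist"); W=cloud("wrist",d); save("w_held",p)
w=W.reshape(-1,3); t=read_state()["tcp_pos"]
m=w[(np.hypot(w[:,0]-t[0],w[:,1]-t[1])<.09)&(w[:,2]>t[2]+.043)&(w[:,2]<t[2]+.06)]
print(len(m),rect(m),np.median(m[:,2])-t[2])
E
```

```text
shift [232.4   0.  -19.6] turn 0.2299 | jaw now 106.0 tcp [0.5272 0.0217 0.1496] ydown [-8.0e-04  1.8e-03 -1.0e+00] q7 1.74 t 5.75
12368 (array([526.9,  20.8]), 110.1, 89.7, 15.94) 0.051903105901480895
```

View pics/w_held.png

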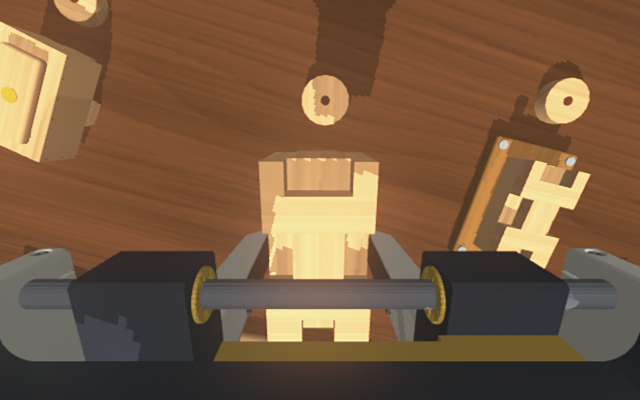

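move_arm(steps=[[40,0,-3,0.04],[80,0,-7,0.08],[120,0,-10,0.12],[160,0,-13,0.16],[200,0,-17,0.2],[220,0,-19,0.23],[232,0,-20,0.23],[232,0,-20,0.23],[232,0,-20,0.23],[232,0,-20,0.23]])

```text
time_s: 6.8
tcp_pos: [0.4828, 0.2477, 0.1494]
tool_rot: [-1.186, -1.242, 1.244]
ft_force: [0.4, -0.5, -2.3]
finger_gap: 0.0595
```

```bash
cat >> h.py <<'E'
def rel(top, zlow, side, name):
    "in tool axes (mm): long-axis ends of held block (height 'top' over TCP) and lower piece's top plane"
    s=read_state(); M=R.from_rotvec(s["tool_rot"]).as_matrix()
    p,d=capture("wrist"); W=cloud("wrist",d); save(name,p)
    L=((W.reshape(-1,3)-s["tcp_pos"])@M)*1000; 
    b=L[(abs(L[:,1]+top)<5)&(abs(L[:,2])<70)&(abs(L[:,0])<31)]
    h=L[:,1]; zz=s["tcp_pos"][2]*1000-zlow
    f=L[(abs(h-zz)<5)&(abs(L[:,2])<100)&(abs(L[:,0])<60)]
    return L,b,f
E
python3 - <<'E'
from h import *
L,b,f=rel(52,60,0,"w_over")
print(len(b),b.min(0),b.max(0)); print(len(f),f.min(0) if len(f) else 0,f.max(0) if len(f) else 0)
plan(.482,.2505,.15,92.83)
p,d=capture("scene"); save("s1",p)
E
```

```text
11375 [-30.9777209  -56.98587991 -52.76398532] [ 30.94275649 -47.00131026  55.28074921]
164 [-26.04658262  87.15209932  49.10841121] [33.30196069 94.37431963 55.17460097]
shift [ 2.6 -0.4  0.7] turn -0.0033 | jaw now 92.64 tcp [0.4829 0.2479 0.1496] ydown [-1.7e-03  5.0e-04 -1.0e+00] q7 1.11 t 6.85
```

View pics/w_over.png

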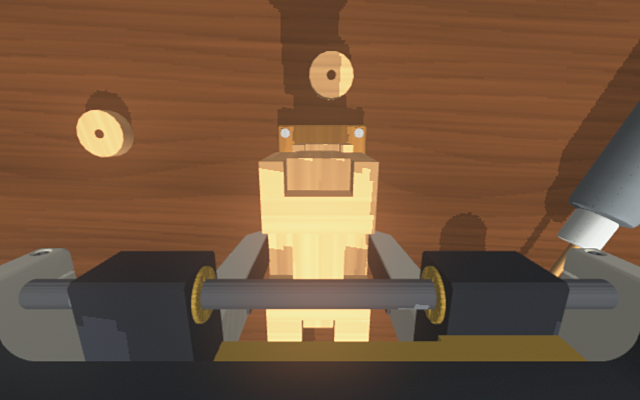

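move_arm(steps=[[3,0,0,-0.003],[3,10,0.5,-0.003],[3,25,0.5,-0.003],[3,40,0.5,-0.003],[3,52,0.5,-0.003],[3,60,0.5,-0.003],[3,63,0.5,-0.003],[3,63,0.5,-0.003],[3,63,0.5,-0.003],[3,63,0.5,-0.003]])

```text
time_s: 7.9
tcp_pos: [0.4826, 0.2516, 0.0873]
tool_rot: [-1.184, -1.246, 1.244]
ft_force: [0.2, 0.7, -3.6]
finger_gap: 0.0599
```

```bash
python3 - <<'E'
from h import *
L,b,f=rel(52,60,0,"w_over2")
q=np.percentile
def st(n,a): print(n,len(a), (q(a,[.5,50,99.5],axis=0).round(1).tolist() if len(a)>10 else a))
st("block top (near half)",b[b[:,2]>25]); st("foot",f)
bd=L[(abs(L[:,1]-(read_state()["tcp_pos"][2]*1000-18))<4)&(abs(L[:,2])<110)&(abs(L[:,0])<70)]; st("board",bd)
nb=L[(L[:,1]>-52)&(L[:,1]<-40)&(abs(L[:,2]-55)<6)&(abs(L[:,0])<45)]; st("blk wide face",nb)
plan(.482,.2505,.08,92.83)
E
```

```text
block top (near half) 4545 [[-30.5, -53.6, 25.1], [-1.1, -51.9, 35.7], [29.1, -47.3, 55.2]]
foot 96 [[-30.7, 25.4, 54.0], [-18.4, 26.8, 54.9], [28.8, 29.3, 55.7]]
board 2953 [[-50.1, 65.5, 47.9], [2.0, 68.8, 65.3], [48.3, 72.1, 109.8]]
blk wide face 503 [[-30.5, -52.0, 49.1], [17.1, -51.3, 53.2], [29.2, -40.2, 55.3]]
shift [-1.1  7.3  0.5] turn 0.0001 | jaw now 92.84 tcp [0.4825 0.2516 0.0873] ydown [-4.0e-04  1.5e-03 -1.0e+00] q7 1.1 t 7.95
```

move_arm(steps=[[0,4,0.3,0],[0,8,0.3,0],[0,11,0.3,0],[0,14,0.3,0],[0,17,0.3,0],[0,19,0.3,0],[0,21,0.3,0],[0,21.5,0.3,0],[0,21.5,0.3,0],[0,21.5,0.3,0]])

```text
time_s: 8.95
tcp_pos: [0.4821, 0.2516, 0.0667]
tool_rot: [-1.184, -1.246, 1.244]
ft_force: [-2.4, -1.8, 6.0]
finger_gap: 0.0594
```

```bash
python3 - <<'E'
from h import *
L,b,f=rel(52,60,0,"w_seat"); s=read_state()
print(s["tcp_pos"],s["ft_force"].round(1) if hasattr(s["ft_force"],'round') else s["ft_force"], "block top z", s["tcp_pos"][2]*1000-np.percentile(b[abs(b[:,1]+52)<2.5][:,1],[10,50,90]))
E
```

```text
[0.4821259 0.2515874 0.0666552] [-2.7 -1.5  5.5] block top z [119.37067359 118.62715388 117.85901717]
```

move_arm(steps=[[0,0,0,0],[0,0,0,0],[0,0,0,0],[0,0,0,0],[0,0,0,0],[0,0,0,0]], hand=90)

```text
time_s: 9.6
tcp_pos: [0.4822, 0.2516, 0.0666]
tool_rot: [-1.184, -1.246, 1.244]
ft_force: [-0.2, 0.7, -0.0]
finger_gap: 0.0902
```

move_arm(steps=[[0,-20,0,0],[0,-60,0,0],[0,-110,0,0],[0,-160,0,0],[0,-200,0,0],[0,-200,0,0],[0,-200,0,0]])

```text
time_s: 10.3
tcp_pos: [0.4823, 0.2513, 0.2671]
tool_rot: [-1.185, -1.248, 1.243]
ft_force: [-0.2, -0.4, 0.3]
finger_gap: 0.09
```

```bash
python3 - <<'E'
from h import *
p,d=capture("wrist"); W=cloud("wrist",d); save("w_after",p)
w=W.reshape(-1,3); g=lambda c,r,lo,hi: w[(np.hypot(w[:,0]-c[0],w[:,1]-c[1])<r)&(w[:,2]>lo)&(w[:,2]<hi)]
m=g((.482,.2505),.09,.110,.126); print("mid",rect(m), np.percentile(m[:,2],[5,50,95])); 
A=np.c_[m[:,:2],np.ones(len(m))]; print("tilt",np.linalg.lstsq(A,m[:,2],rcond=None)[0][:2])
plan(.508,-.2777,.26,79)
E
```

```text
mid (array([480.6, 249.5]), 109.3, 60.2, 2.89) [0.1157909  0.11712439 0.11836472]
tilt [-0.0032905  -0.00195759]
shift [-5.292e+02  5.200e+00 -3.000e-01] turn 0.2414 | jaw now 92.83 tcp [0.4815 0.2509 0.2657] ydown [-1.8e-03  8.0e-04 -1.0e+00] q7 1.1 t 10.35
```

move_arm(steps=[[-529,0,0,0.241],[-529,0,0,0.241],[-529,0,0,0.241],[-529,0,0,0.241],[-529,0,0,0.241],[-529,0,0,0.241],[-529,0,0,0.241],[-529,0,0,0.241],[-529,0,0,0.241],[-529,0,0,0.241],[-529,0,0,0.241],[-529,0,0,0.241],[-529,0,0,0.241],[-529,0,0,0.241]])

```text
time_s: 11.75
tcp_pos: [0.5077, -0.2752, 0.2639]
tool_rot: [-1.287, -1.067, 1.069]
ft_force: [-0.2, 0.6, -1.2]
finger_gap: 0.0898
```

```bash
python3 - <<'E'
from h import *
p,d=capture("wrist"); W=cloud("wrist",d); save("w_cap",cv2.resize(p[100:260,200:440],None,fx=3,fy=3))
w=W.reshape(-1,3); g=lambda c,r,lo,hi: w[(np.hypot(w[:,0]-c[0],w[:,1]-c[1])<r)&(w[:,2]>lo)&(w[:,2]<hi)]
m=g((.508,-.2777),.09,.052,.075); r=rect(m);print("cap",r); print("panel",rect(g((.508,-.2777),.09,.064,.075)))
plan(r[0][0]/1e3,r[0][1]/1e3,.02,90+r[3])
E
```

```text
cap (array([ 508.3, -278.7]), 110.4, 60.1, -11.01)
panel (array([ 507.1, -278.9]), 82.6, 35.6, -10.16)
shift [ -4.  244.3  -2. ] turn 0.0037 | jaw now 79.2 tcp [ 0.5079 -0.2751  0.2643] ydown [-0.0032  0.0028 -1.    ] q7 1.94 t 11.8
```

View pics/w_cap.png

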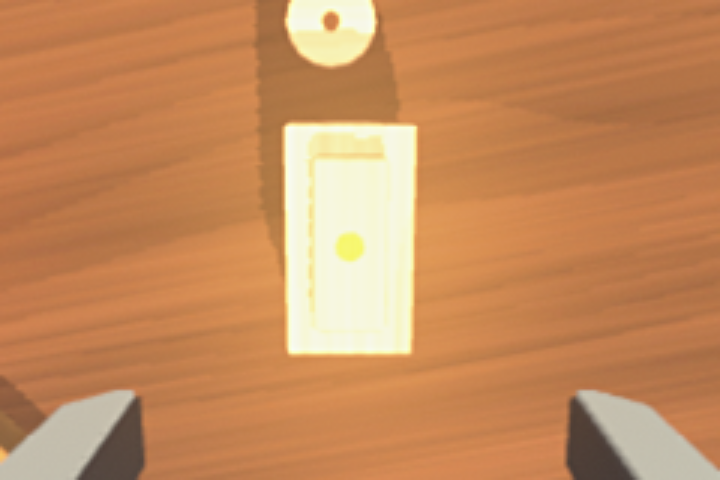

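move_arm(steps=[[-4,40,-2,0.004],[-4,80,-2,0.004],[-4,120,-2,0.004],[-4,160,-2,0.004],[-4,195,-2,0.004],[-4,220,-2,0.004],[-4,236,-2,0.004],[-4,243,-2,0.004],[-4,244,-2,0.004],[-4,244,-2,0.004],[-4,244,-2,0.004]])

```text
time_s: 12.9
tcp_pos: [0.5093, -0.2789, 0.0215]
tool_rot: [-1.292, -1.067, 1.066]
ft_force: [-0.7, 0.3, -1.0]
finger_gap: 0.09
```

```bash
python3 - <<'E'
from h import *
plan(.5083,-.2787,.02,78.99)
E
```

```text
shift [0.  1.5 1. ] turn 0.0002 | jaw now 79.0 tcp [ 0.5093 -0.2789  0.0215] ydown [-0.0011  0.0019 -1.    ] q7 2.01 t 12.9
```

move_arm(steps=[[0,1,1,0],[0,1,1,0],[0,1,1,0],[0,1,1,0],[0,1,1,0],[0,1,1,0],[0,1,1,0],[0,1,1,0],[0,1,1,0],[0,1,1,0]], hand=50)

```text
time_s: 13.9
tcp_pos: [0.5084, -0.2783, 0.0207]
tool_rot: [-1.291, -1.067, 1.066]
ft_force: [-1.2, 1.4, 4.5]
finger_gap: 0.0596
```

move_arm(steps=[[0,-5,0,0],[0,-20,0,0],[0,-50,0,0],[0,-85,0,0],[0,-120,0,0],[0,-150,0,0],[0,-175,0,0],[0,-190,0,0],[0,-200,0,0],[0,-200,0,0],[0,-200,0,0]])

```text
time_s: 15.0
tcp_pos: [0.5079, -0.2787, 0.2196]
tool_rot: [-1.29, -1.066, 1.066]
ft_force: [0.1, -0.9, -1.8]
finger_gap: 0.06
```

```bash
python3 - <<'E'
from h import *
s=read_state(); M=R.from_rotvec(s["tool_rot"]).as_matrix()
p,d=capture("scene"); c=get_calibration("scene"); K=np.array(c["intrinsics"]);T=np.array(c["camera_from_world"])
q=T[:3,:3]@s["tcp_pos"]+T[:3,3]; u,v=(K@q)[:2]/q[2]; print(u,v,q[2],"cam",np.linalg.inv(T)[:3,3])
u,v=int(u),int(v); save("s_cap",cv2.resize(p[v-45:v+35,u-50:u+50],None,fx=7,fy=7,interpolation=cv2.INTER_CUBIC))
plan(.482,.2505,.22,92.83)
E
```

```text
227.06302986398316 179.28779354349544 1.1480108516897944 cam [ 1.37579805 -0.4493537   0.99961798]
shift [514.4   1.2 126.2] turn -0.2414 | jaw now 79.0 tcp [ 0.5078 -0.2785  0.2193] ydown [-0.0035  0.0034 -1.    ] q7 1.96 t 15.05
```

View pics/s_cap.png

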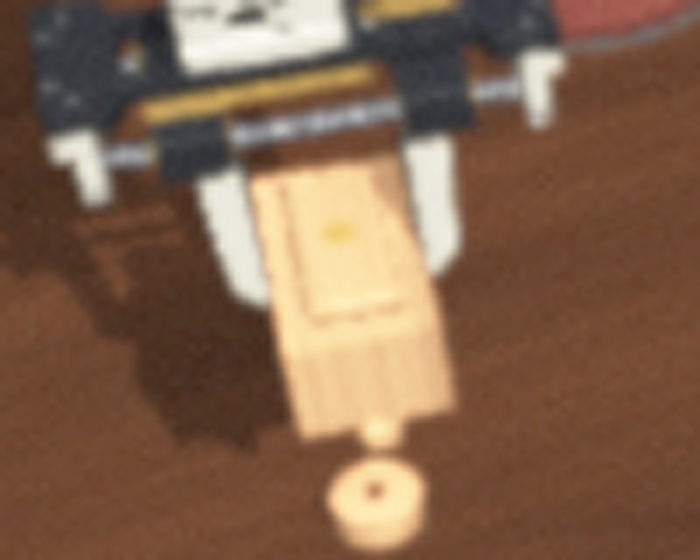

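move_arm(steps=[[30,0,8,-0.02],[70,0,18,-0.04],[110,0,28,-0.06],[150,0,38,-0.08],[190,0,48,-0.1],[230,0,57,-0.12],[270,0,67,-0.14],[310,0,77,-0.16],[350,0,87,-0.18],[390,0,97,-0.2],[430,0,107,-0.22],[465,0,115,-0.241],[495,0,122,-0.241],[510,0,126,-0.241],[515,0,126,-0.241],[515,0,126,-0.241],[515,0,126,-0.241],[515,0,126,-0.241]])

```text
time_s: 16.85
tcp_pos: [0.4829, 0.2489, 0.2212]
tool_rot: [-1.183, -1.242, 1.242]
ft_force: [-0.4, 0.3, -2.3]
finger_gap: 0.0598
```

```bash
python3 - <<'E'
from h import *
plan(.4821,.2514,.155,92.85)
L,b,f=rel(38,118,0,"w_capover")
q=np.percentile
for n,a in (("cap",b),("mid",f)): print(n,len(a), q(a,[.5,50,99.5],axis=0).round(1).tolist() if len(a)>10 else a)
E
```

```text
shift [ 2.4 66.3  0.5] turn -0.0041 | jaw now 92.62 tcp [0.4829 0.2489 0.2212] ydown [-0.0033  0.0023 -1.    ] q7 1.13 t 16.85
cap 7790 [[-30.4, -42.3, -53.9], [-0.2, -38.0, 25.8], [29.5, -36.2, 55.7]]
mid 170 [[-28.3, 101.0, 48.3], [19.9, 102.7, 52.4], [31.0, 104.8, 55.5]]
```

move_arm(steps=[[2.4,5,0.5,-0.004],[2.4,20,0.5,-0.004],[2.4,38,0.5,-0.004],[2.4,55,0.5,-0.004],[2.4,67,0.5,-0.004],[2.4,74,0.5,-0.004],[2.4,76,0.5,-0.004],[2.4,76,0.5,-0.004],[2.4,76,0.5,-0.004],[2.4,76,0.5,-0.004]])

```text
time_s: 17.9
tcp_pos: [0.4825, 0.252, 0.146]
tool_rot: [-1.181, -1.246, 1.244]
ft_force: [0.3, 0.7, -1.8]
finger_gap: 0.0597
```

```bash
python3 - <<'E'
from h import *
plan(.4821,.2514,.124,92.85)
L,b,f=rel(38,118,0,"w_capover2")
q=np.percentile
for n,a in (("cap",b),("mid",f)): print(n,len(a), q(a,[.5,50,99.5],axis=0).round(1).tolist() if len(a)>10 else a)
E
```

```text
shift [-0.7 22.   0.4] turn 0.0004 | jaw now 92.87 tcp [0.4825 0.252  0.146 ] ydown [-0.0019  0.0034 -1.    ] q7 1.13 t 17.9
cap 7784 [[-30.7, -42.2, -53.8], [-0.6, -37.9, 25.9], [29.2, -36.2, 55.8]]
mid 63 [[-30.8, 26.5, 54.7], [-19.3, 27.8, 55.4], [28.2, 30.2, 55.6]]
```

move_arm(steps=[[-0.4,4,0,0],[-0.4,8,0,0],[-0.4,11,0,0],[-0.4,14,0,0],[-0.4,17,0,0],[-0.4,20,0,0],[-0.4,22,0,0],[-0.4,22.5,0,0],[-0.4,22.5,0,0],[-0.4,22.5,0,0]])

```text
time_s: 18.95
tcp_pos: [0.4822, 0.2517, 0.1246]
tool_rot: [-1.181, -1.246, 1.244]
ft_force: [-2.3, -1.4, 5.6]
finger_gap: 0.0596
```

```bash
python3 - <<'E'
from h import *
L,b,f=rel(38,118,0,"w_capseat"); s=read_state()
print(s["tcp_pos"],np.round(s["ft_force"],1),"cap body top z",s["tcp_pos"][2]*1000-np.percentile(b[abs(b[:,1]+38)<2.5][:,1],[10,50,90]))
E
```

```text
[0.48224506 0.25168128 0.12463535] [-2.4 -1.   5.5] cap body top z [163.39113462 162.62584277 161.82418729]
```

move_arm(steps=[[0,0,0,0],[0,0,0,0],[0,0,0,0],[0,0,0,0],[0,0,0,0],[0,0,0,0]], hand=90)

```text
time_s: 19.6
tcp_pos: [0.4822, 0.2517, 0.1245]
tool_rot: [-1.181, -1.246, 1.245]
ft_force: [0.1, -0.0, 0.0]
finger_gap: 0.09
```

move_arm(steps=[[0,-15,0,0],[0,-45,0,0],[0,-80,0,0],[0,-120,0,0],[0,-150,0,0],[-60,-150,0,0],[-120,-150,0,0],[-180,-150,0,0],[-200,-150,0,0],[-200,-150,0,0],[-200,-150,0,0],[-200,-150,0,0],[-200,-150,0,0]])

```text
time_s: 20.9
tcp_pos: [0.4925, 0.0535, 0.2737]
tool_rot: [-1.178, -1.249, 1.247]
ft_force: [-0.2, 0.4, -0.5]
finger_gap: 0.0899
```

```bash
python3 - <<'E'
from h import *
p,d=capture("wrist"); W=cloud("wrist",d)
p2,d2=capture("scene"); c=get_calibration("scene"); K=np.array(c["intrinsics"]);T=np.array(c["camera_from_world"])
q=T[:3,:3]@[.482,.25,.09]+T[:3,3]; u,v=((K@q)[:2]/q[2]).astype(int)
a=cv2.resize(p2[v-45:v+45,u-50:u+50],(445,400),interpolation=cv2.INTER_CUBIC)
save("final",np.hstack([a,p[:, -330:]]))
w=W.reshape(-1,3); m=w[(np.hypot(w[:,0]-.482,w[:,1]-.2505)<.09)&(w[:,2]>.155)&(w[:,2]<.178)]; print(rect(m))
m=m[m[:,2]<.166]; A=np.c_[m[:,:2],np.ones(len(m))]; print("tilt",np.linalg.lstsq(A,m[:,2],rcond=None)[0][:2],np.median(m[:,2]))
E
```

```text
(array([481.4, 250. ]), 110.1, 61.8, 2.93)
tilt [-0.00100925  0.01884054] 0.16230474654014307
```

View pics/final.png

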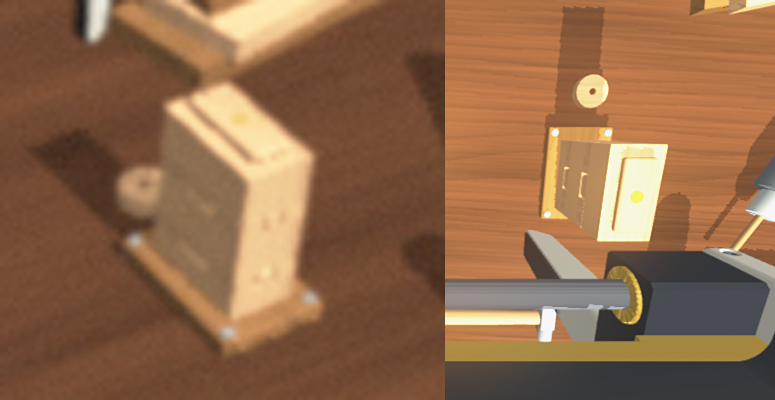

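The column (left half, around 240,190) stands upright on the foot. Both joints are closed and the lugs sit in their notches on the faces that show. The rounds lie where they were. I'm handing the job in.

```bash
python3 -c "
from bench import *
close_job(); print(read_state()['time_s'])"
```

```text
the job is handed in; nothing more can be done
the job is handed in; nothing more can be done
```

The column is assembled and handed in after about 21 s of robot time. The middle block went on the foot first, then the cap on the middle block, each with its wide lug towards the robot, in the wide notch below. The gripper is open and clear of the column.

- **Joint heights:** with the camera reading about 0.6 mm high, the middle block's top measured 118.6 mm (118 expected). The cap's shoulder measured 162.6 mm while held and 162.3 mm after release (162 expected). Both joints are closed to within about 1 mm.
- **Alignment:** the cap is at 2.9° yaw and the foot at 2.8°. The contact force while seating was only about 6 N.
- **Orientation:** before placing the cap I checked its far lug in the scene camera. It was the narrow one, so the cap did not need turning round.
- **One check disagreed:** the last tilt fit on the cap gave a slope of 0.019 along y. I put that down to points from the side face and the panel edge in that oblique view. The same fit on the middle block from overhead was flat (about 0.003), and the final picture shows both joints closed on the visible sides.
- **Bystanders:** I did not touch anything else. The final picture shows round_a beside the foot where it was. I did not re-measure the other bystanders.

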